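# Fit the keyed grinding drum on the parked grinder spindle

### The arm

A 7-joint arm with a two-finger parallel gripper is mounted at the origin on a cart in front of the work surface, level with it; the furniture and walls round the work are solid. World frame = base frame: x ahead of the robot, y to its left, z up, the work surface at z = 0. Lengths are in mm, angles in rad, forces in N, time in s.
With the tool pointing down it reaches from about 400 to 875 mm from the base axis. Payload 4.4 kg.
Tool frame: the origin (TCP) lies at the very end of the fingers, on their centre line; the grasp point (between the pads) lies 19 mm behind it; z points along the fingers, x is the direction in which the jaws open and shut, and the axes are right-handed (so a half turn about z gives the same grasp; the last joint's range is limited). The gripper opens to 85 mm and grips with 20 to 120 N. Pads are 22 mm wide; open, the fingers measure 114 mm over their backs; the gripper's body (76 mm by 85 mm) begins 54 mm behind the grasp point. The pads swing forward as they close: fully open they stand 13 mm farther back than shut.
Start: joints at [1.201, 0.628, 0.038, 1.517, -0.027, 0.996, -0.02], TCP at [194.474, -620.24, 231.313] pointing down, gripper open.
Joint ranges: [-3.06, 3.06], [-0.37, 2.12], [-1.25, 1.32], [0.18, 2.47], [-1.1, 4.24], [0.23, 1.98], [-2.94, 2.94]. Speed limits (rad/s): [2.57, 2.57, 3.14, 3.14, 3.14, 3.14, 3.14].

### API

Orientations are given as [roll, pitch, yaw] about the fixed x, y, z axes, in that order (R = Rz(yaw) Ry(pitch) Rx(roll)).
In Python, from cell import * gives the robot as it stands. The module is installed in compiled form; this text tells all that it offers.
- The arm moves only by the tool play_rows, never from a script. Its argument "targets" is a list of rows, each an object with "slide": the shift along the tool's x, y, z in mm, a list of three; "turn": the turn, a rotation vector about the tool's x, y, z in degrees, a list of three; "hand": the finger opening in mm, from 0 to 85.4. A call has 1 to 5 rows; each row shifts and turns the commanded pose from where the row before left it, along the tool's axes as they then stand; what a row does not reach is not made up. A row lasts 1/8 s, in which the tool goes at most 62.5 mm and 10.7 degrees, less where a joint would pass 70% of its speed; a pose out of reach is approached as far as the arm can. A call is refused whole if a number of a shift passes 62.5 or a number of a turn 10.7, either way. A call with a gripper value outside its range is refused whole. The fingers move at their own pace and stop on an object; the grip force is fixed at half the most. Time passes only in rows, so rows that do not move let the fingers close. It gives the time, the measured TCP pose, the force and the opening at its end, in the units of the state.
- read_state(): the state, without advancing time (a new reading comes with each control period).
- get_image(name): name is "side" or "top" or "wrist"; returns (picture, depth): 420x560x3 uint8, blue, green, red; 420x560 float32, mm along the optical axis (not along the pixel's ray), 0 where there is no reading.
- calibration(name): a dict with "K" (3x3 intrinsics, pixels), "R" (3x3) and "t" (3): a world point X has camera coordinates R X + t. Camera axes: x right, y down, z forward; pixel columns grow to the right and rows downward; lengths in mm; the calibration is good to about 2 mm. A picture is of the moment at which its call begins: read the wrist's pose just before it. calibration takes no time and is no camera call; for the wrist camera it gives the pose at the moment of the call.
- finish_job(): hands the job in, once; it reports no verdict.
The state is a dict: "clock": time; "qpos": joint angles; "qd": joint speeds; "tau": joint torques, N m; "eef_pos": TCP position; "tool_rot": TCP orientation; "force": force on the tool from outside, world axes, zero at the start; "torque": the same for the moment, N m; "width": finger opening in mm.
Only numpy, scipy, OpenCV 4.12 (cv2) and the standard library are available. Lean on these libraries where they do the work, as an engineer would, in place of code of your own. Each camera call takes 0.05 s, during which the arm holds its last target.

### The job

Put the steel grinding drum on the upright keyed spindle of the small grey spindle unit on the bench, red mark up. Bearing down only lightly, turn it until its inner key drops into the spindle's keyway and the drum sits fully home on the base, then let go of it. Never force the drum against the spindle, and leave the tin, the oil bottle and the stone where they stand.

Things in the scene. Friction and masses are not known exactly. Their poses are not given: they have to be found in the camera images.
- drum_center (a point): Sizes in mm. Knurled steel grinding drum, outside diameter 46, height 44, 0.25 kg, upright; the point is its centre, 22 above its underside, z up. Bore 30 wide right through. A key 6 wide juts from the bore wall in to 9 from the axis, towards the drum's own -x (red mark on the top face); it runs from 12 above the underside to the top. The lowest 12 of the bore are plain, with a 2 mm lead-in.
- spindle_base: Grey round base of the spindle unit, diameter 96 mm, fixed to the bench; origin at the centre of its underside, z up. A yellow line on it points along its own -x. It carries the upright steel spindle on its centre. Spindle and drum may bear at most 40 N on one another, also between the key and the keyway's sides. A soldering iron slopes up from its stand on the bench behind: pass well clear.
- seat (a point): Point on the spindle axis on the base's round seat (diameter 56 mm), 20 mm above the bench; axes as the base's. When the drum is fully home its underside lies on the seat, its centre 22 mm above this point. If the key is not over the keyway it stops on the spindle's shoulder with the drum's underside 24 mm above the seat (centre 46 mm above this point).
- shoulder (a point): Point on the spindle axis, 36 mm above the seat, on the shoulder (end face) of the keyed part: diameter 28, chamfer 1.5. A thinner nose, diameter 16, rises 16 higher. One keyway, 9 wide, floor 8 from the axis, runs from the shoulder down to the seat. It points within 0.65 rad either side of the base's -x; the angle is not reported. Spindle locked (6 N m). Key play 1.5 mm (0.1 rad) each side.
- pin_tin_center (a point): Round grey tin, diameter 52, height 34, at its centre. Sizes in mm. Bystander.
- oil_bottle_center (a point): Small cream oil bottle with red cap, diameter 35, height 73, at its centre, half-way up. Sizes in mm. Bystander.
- stone_center (a point): Dark grey abrasive stone, 26 x 98 x 20, lying flat, at its centre. Sizes in mm. Bystander.
There are look-alikes about, which are no part of the job. Of the things shaped like the spindle_base, the grey one is meant.

How it is judged (in metres and radians):
On the way:
1. the drum is on the spindle, its bore round the keyed part (horizontal distance between drum_center and seat below 0.004 m and z of drum_center in the frame of seat below 0.049 m), for 0.1 s.
At the end, for the whole second after the job is handed in: The drum stands upright (within 0.06 rad) on the seat, its centre within 3 mm of the spindle axis and no more than 2.5 mm above the fully home height (which needs the key in the keyway), released (horizontal distance between drum_center and seat below 0.003 m and z of drum_center in the frame of seat below 0.0245 m and angle between drum_center's own z axis and vertical below 0.06 rad); the robot touches nothing.
It fails at once if the drum is pressed or twisted against the spindle unit with more than 40 N (contact force between drum and spindle_base above 40 N).
It fails at once if the tin is moved more than 15 mm (distance of pin_tin_center from where it was at the start of the episode above 0.015 m).
It fails at once if the oil bottle is moved more than 15 mm (distance of oil_bottle_center from where it was at the start of the episode above 0.015 m).
It fails at once if the stone is moved more than 15 mm (distance of stone_center from where it was at the start of the episode above 0.015 m).
It also fails if it takes over 64 s, if anything falls off the work surface, if the arm or the gripper's body presses on something with over 40 N, if the wrist force passes 120 N, or if a joint passes its speed limit or range.

## Working session

There is one attempt and no reset: what is moved stays moved. The work goes in short steps, Python scripts to look and compute and a tool call to move; the robot and the scene stay as the last step left them, time stands still between calls to the robot, and variables do not carry over. Pictures are saved under pics/ and viewed, and the job is handed in when it is done.

Besides the shell and the picture viewer there is one more tool, called after ">>>" in YAML: its name, and indented under it one key for each argument. play_rows: Moves the arm, as the interface text tells. Its arguments: {"type":"object","properties":{"targets":{"type":"array"}},"required":["targets"]}

```bash
mkdir -p pics; cat > h.py <<'E'
from cell import *
import numpy as np, cv2
from scipy.spatial.transform import Rotation as Rot
def snap(n,f):
    c=calibration(n); p,d=get_image(n); cv2.imwrite(f'pics/{f}.png',p); np.savez(f'pics/{f}.npz',p=p,d=d,**{k:np.array(c[k]) for k in 'KRt'}); return p,d,c
def load(f):
    z=np.load(f'pics/{f}.npz'); return z['p'],z['d'],z
def world(d,c):
    K=np.array(c['K']);R=np.array(c['R']);t=np.array(c['t']).ravel()
    v,u=np.mgrid[:d.shape[0],:d.shape[1]]
    P=np.stack([(u-K[0,2])/K[0,0]*d,(v-K[1,2])/K[1,1]*d,d],-1)
    return (P-t)@R
E
python3 - <<'E'
from h import *
print(read_state())
for n in('side','top','wrist'): snap(n,n+'0')
E
```

```text
{'clock': 0.0, 'qpos': array([ 1.20119881,  0.62936868,  0.03846144,  1.51837813, -0.02699137,
        0.9962941 , -0.01998785]), 'qd': array([ 5.93058311e-05, -1.66312786e-03,  1.17262223e-04,  1.38017790e-03,
        5.72491346e-04,  4.67959889e-04, -1.44858915e-04]), 'tau': array([ 5.61318375e-04, -5.63400435e+01,  1.22686721e+00, -1.93443203e+01,
        1.11669450e-02,  1.05913274e-02,  7.24664403e-06]), 'eef_pos': array([ 194.26982107, -619.62774107,  230.37159563]), 'tool_rot': array([ 3.14154709e+00,  1.92913494e-03, -1.26699801e+00]), 'force': array([-0.23339646,  0.24135576,  0.20082625]), 'torque': array([ 0.03109331,  0.00362701, -0.00362077]), 'width': 85.77782446771658}
```

View pics/side0.png

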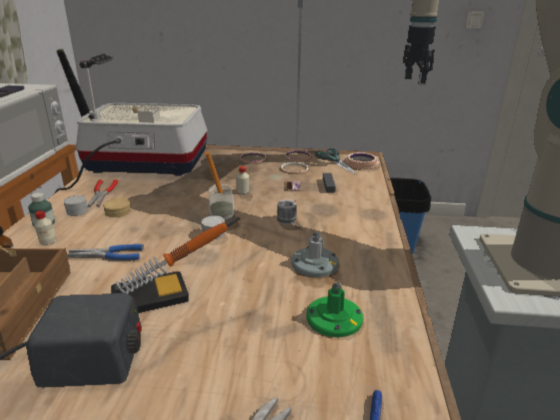

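View pics/top0.png

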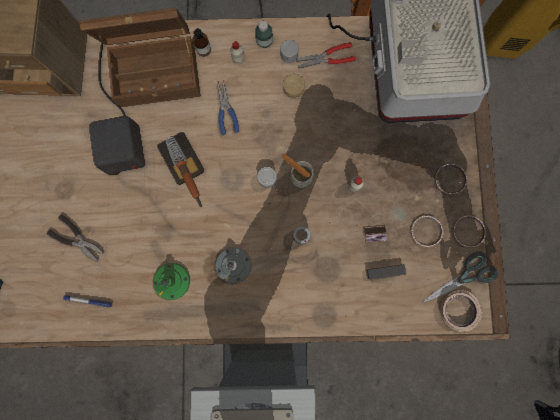

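View pics/wrist0.png

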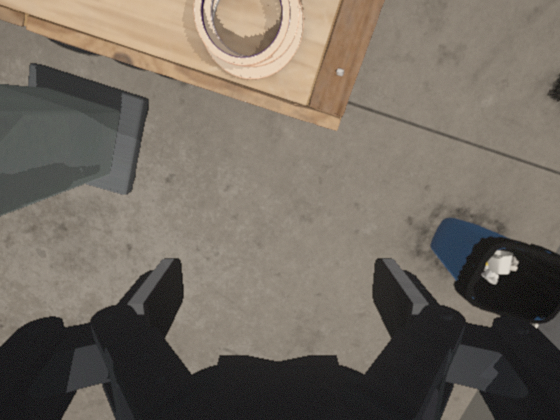

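Top view: the drum candidates are the dark knurled ring (302,236), the grey tin (266,177), the glass with brush (302,175), a grey tin at the rear (289,50), and the ring rolls on the right. For the base, the grey one is at (234,265) and the green look-alike at (171,280). I pick the drum at (302,236) and the grey base at (234,265), and will check both in one close crop.

```bash
python3 - <<'E'
from h import *
p,d,c=load('top0')
a=p[210:300,190:330]; a=cv2.resize(a,None,fx=5.5,fy=5.5,interpolation=cv2.INTER_CUBIC)
s=load('side0')[0][190:285,260:360]; 
cv2.imwrite('pics/c0.png',a)
cv2.imwrite('pics/c1.png',cv2.resize(s,None,fx=6,fy=6,interpolation=cv2.INTER_CUBIC))
W=world(d,c)
for n,(u,v) in dict(drum=(302,236),base=(234,265),green=(171,280),tin=(266,177),bottle=(356,184),stone=(386,269),iron=(185,165),irontip=(199,203),pot=(302,175)).items():
    w=W[v-14:v+15,u-14:u+15].reshape(-1,3); print(n,W[v,u].round(),'top z',w[:,2].max().round())
def grid(x0,x1,y0,y1):pass
for nm,(u,v),lo,hi in (('drum',(302,236),30,52),('base',(234,265),6,25),('seat',(234,265),15,25),('spindle',(234,265),45,90),('tin',(266,177),25,45),):
    w=W[v-25:v+26,u-25:u+26].reshape(-1,3); m=(w[:,2]>lo)&(w[:,2]<hi); q=w[m]
    print(nm,m.sum(),q.min(0).round(1),q.max(0).round(1),((q.min(0)+q.max(0))/2).round(1),np.median(q,0).round(1))
E
```

```text
drum [ 540. -138.   -1.] top z 1066.0
base [466.  38.  57.] top z 1066.0
green [432. 197.  56.] top z 1066.0
tin [697. -45.  32.] top z 1066.0
bottle [ 667. -278.   60.] top z 1066.0
stone [ 448. -354.   17.] top z 1066.0
iron [722. 160.  78.] top z 1066.0
irontip [615. 113. 128.] top z 1066.0
pot [ 702. -142.   23.] top z 1066.0
drum 156 [ 518.9 -154.3   30.2] [ 563.1 -112.8   49.1] [ 541.  -133.5   39.6] [ 539.9 -135.6   43.7]
base 925 [419.8   1.2   6.3] [514.4  97.3  24.9] [467.1  49.3  15.6] [467.3  45.2  14.6]
seat 421 [427.5   6.4  15. ] [511.5  85.3  24.9] [469.5  45.9  19.9] [466.1  43.1  18.6]
spindle 93 [453.8  33.6  45.1] [479.1  61.3  75.3] [466.5  47.4  60.2] [466.7  45.9  57.1]
tin 308 [ 674.3 -111.6   25.9] [724.1 -21.1  41.2] [699.2 -66.3  33.6] [699.  -45.7  33.5]
```

View pics/c0.png

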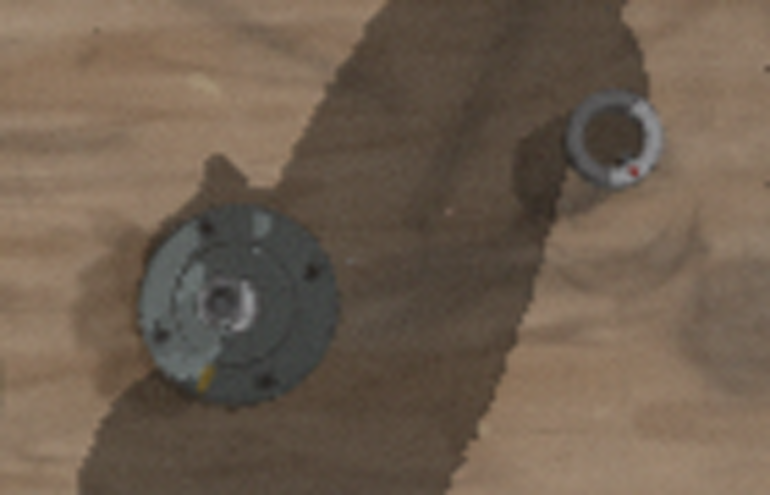

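View pics/c1.png

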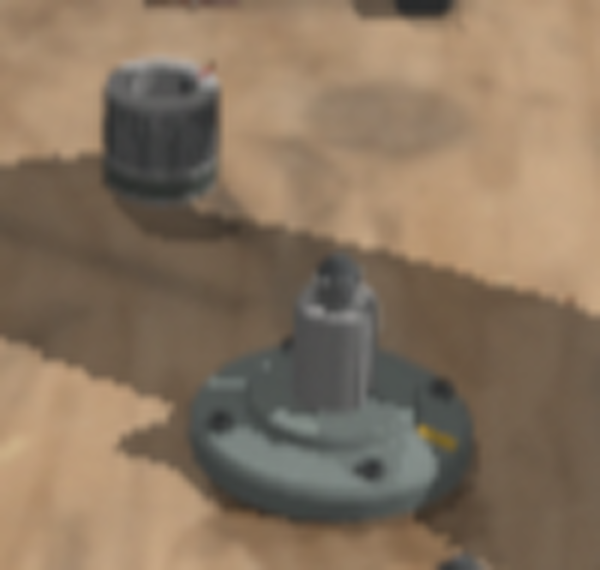

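Confirmed. The ring is knurled steel, with its red mark at crop (633,172). The grey base has its yellow line at crop (206,377), and the bench is clear between them. Next I'll go above the drum with a wrist look.

```bash
cat >> h.py <<'E'
def plan(pos,yaw,roll=np.pi,cmdyaw=None):
    """delta in current tool axes to reach pos, yaw (rad)"""
    s=read_state(); R=Rot.from_euler('xyz',s['tool_rot']); T=Rot.from_euler('xyz',[np.pi,0,yaw])
    d=R.inv().apply(np.array(pos)-s['eef_pos']); r=(R.inv()*T).as_rotvec(degrees=True)
    print('slide',d.round(1),'turn',r.round(2)); return d,r
E
python3 - <<'E'
from h import *
c=calibration('wrist'); s=read_state()
R=np.array(c['R']);t=np.array(c['t']).ravel(); cam=-R.T@t
Tr=Rot.from_euler('xyz',s['tool_rot'])
print(cam, Tr.inv().apply(cam-s['eef_pos']), (Tr.inv().as_matrix()@R.T).round(3), c['K'])
plan([470,-70,260],-1.267)
plan([470,-70,260],0)
E
```

```text
[ 262.72896576 -598.39806318  373.31370238] [-1.32809337e-01 -7.16073350e+01 -1.42724081e+02] [[ 1.    -0.001  0.001]
 [ 0.     0.959  0.282]
 [-0.001 -0.282  0.959]] [[321.84201707   0.         277.6037791 ]
 [  0.         321.84201707 204.33029359]
 [  0.           0.           1.        ]]
slide [-442.1 -427.5  -28.7] turn [-0.    0.09  0.  ]
slide [-442.1 -427.5  -28.7] turn [-6.000e-02  7.000e-02 -7.259e+01]
```

>>> play_rows:
  targets:
    - {"slide":[-40,-39,-2],"turn":[0,0,0],"hand":85}
    - {"slide":[-40,-39,-2],"turn":[0,0,0],"hand":85}
    - {"slide":[-40,-39,-2],"turn":[0,0,0],"hand":85}
    - {"slide":[-40,-39,-2],"turn":[0,0,0],"hand":85}
    - {"slide":[-40,-39,-2],"turn":[0,0,0],"hand":85}

```text
clock: 0.78
eef_pos: [321.4, -369.3, 241.3]
tool_rot: [-3.141, -0.0, -1.267]
force: [0.7, 0.3, -0.0]
width: 85.3
```

>>> play_rows:
  targets:
    - {"slide":[-40,-39,-2],"turn":[0,0,0],"hand":85}
    - {"slide":[-40,-39,-2],"turn":[0,0,0],"hand":85}
    - {"slide":[-40,-39,-2],"turn":[0,0,0],"hand":85}
    - {"slide":[-40,-39,-2],"turn":[0,0,0],"hand":85}
    - {"slide":[-40,-39,-2],"turn":[0,0,0],"hand":85}

```text
clock: 1.4
eef_pos: [447.6, -120.3, 251.5]
tool_rot: [-3.141, -0.0, -1.267]
force: [1.6, 0.2, -0.1]
width: 85.1
```

>>> play_rows:
  targets:
    - {"slide":[0,0,0],"turn":[0,0,-10.5],"hand":85}
    - {"slide":[0,0,0],"turn":[0,0,-10.5],"hand":85}
    - {"slide":[0,0,0],"turn":[0,0,-10.5],"hand":85}
    - {"slide":[0,0,0],"turn":[0,0,-10.5],"hand":85}
    - {"slide":[0,0,0],"turn":[0,0,-10.5],"hand":85}

```text
clock: 2.02
eef_pos: [446.8, -121.9, 251.2]
tool_rot: [3.142, 0.0, -0.345]
force: [0.2, 0.3, 0.4]
width: 84.9
```

>>> play_rows:
  targets:
    - {"slide":[0,0,0],"turn":[0,0,-10.5],"hand":85}
    - {"slide":[0,0,0],"turn":[0,0,-10.5],"hand":85}
    - {"slide":[0,0,0],"turn":[0,0,-10.5],"hand":85}
    - {"slide":[0,0,0],"turn":[0,0,-10.5],"hand":85}
    - {"slide":[0,0,0],"turn":[0,0,-10.5],"hand":85}

```text
clock: 2.65
eef_pos: [446.8, -122.0, 251.2]
tool_rot: [-3.141, 0.0, 0.572]
force: [0.7, 0.6, 0.4]
width: 84.8
```

>>> play_rows:
  targets:
    - {"slide":[0,0,0],"turn":[0,0,-10.5],"hand":85}
    - {"slide":[0,0,0],"turn":[0,0,-10.5],"hand":85}
    - {"slide":[0,0,0],"turn":[0,0,-10.5],"hand":85}
    - {"slide":[0,0,0],"turn":[0,0,-10.5],"hand":85}
    - {"slide":[0,0,0],"turn":[0,0,0],"hand":85}

```text
clock: 3.28
eef_pos: [446.8, -122.0, 251.1]
tool_rot: [-3.141, -0.0, 1.296]
force: [-0.5, -0.2, 0.7]
width: 85.5
```

```bash
python3 - <<'E'
from h import *
s=read_state();print(s['eef_pos'],s['tool_rot'],s['qpos'],s['clock'])
snap('wrist','w1')
plan([466,50,230],1.309)
plan([541,-135,100],1.309)
E
```

```text
[ 446.76524382 -122.02131787  251.1247712 ] [-3.14112307e+00 -4.16764501e-04  1.29634840e+00] [ 0.71275159  0.40324231 -0.69250423  1.9787284   0.33218041  0.87378345
  1.13929741] 3.275
slide [170.8 -28.4  21.2] turn [-0.02 -0.01 -0.81]
slide [ 13.2  94.3 151.1] turn [-0.02 -0.01 -0.81]
```

View pics/w1.png

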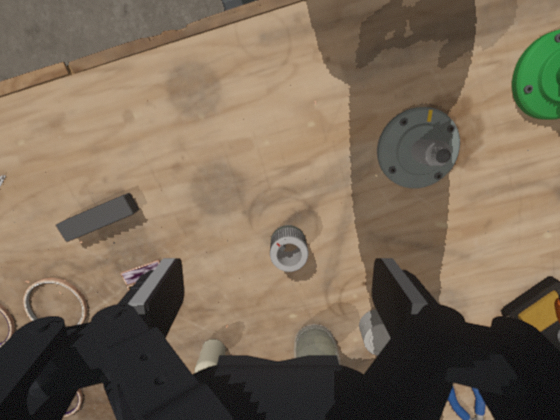

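The wrist view shows the drum at (289,248) with its mark at (279,245), the grey base at (419,147) and its yellow line at (430,116). Next I'll measure them.

```bash
python3 - <<'E'
from h import *
p,d,c=load('w1'); W=world(d,c)
def circ(q):
    from scipy.optimize import least_squares
    r=least_squares(lambda a:np.hypot(q[:,0]-a[0],q[:,1]-a[1])-a[2],[*q.mean(0)[:2],30],loss='soft_l1'); return r.x
v,u=np.mgrid[:420,:560]
# table height
print('table',np.median(W[60:100,250:300,2]),np.median(W[200:240,200:230,2]))
w=W[215:280,260:320].reshape(-1,3)
m=(w[:,2]>41)&(w[:,2]<48); q=w[m]; h=cv2.convexHull(q[:,:2].astype(np.float32))[:,0]
print('drum top',m.sum(),np.median(q[:,2]),circ(h))
m=np.zeros((420,560),bool); m[95:200,370:470]=1
for lo,hi in((6,14),(16,24),(50,60),(60,80)):
    k=m&(W[...,2]>lo)&(W[...,2]<hi); q=W[k]; h=cv2.convexHull(q[:,:2].astype(np.float32))[:,0]
    print(lo,hi,k.sum(),np.median(q[:,2]),circ(h),q.min(0).round(1),q.max(0).round(1))
b,g,r=[p[...,i].astype(int) for i in range(3)]
k=(r>g+50)&(r>b+50); k[:215]=0;k[280:]=0;k[:,:260]=0;k[:,320:]=0
print('red',k.sum(),W[k].mean(0),u[k].mean(),v[k].mean())
k=m&(r>b+50)&(g>b+30)&(u<450)&(v<130)&(v>105)&(u>420)
print('yel',k.sum(),W[k].mean(0),u[k].mean(),v[k].mean())
cv2.imwrite('pics/c2.png',cv2.resize(p[95:280,260:470],None,fx=3.2,fy=3.2,interpolation=cv2.INTER_CUBIC))
E
```

```text
table -0.13436214982132083 0.04622880231073722
drum top 675 44.06316418014087 [ 539.58869776 -134.93129431   22.60857731]
6 14 2138 12.539468674367916 [465.80489902  45.98463587  47.7330051 ] [418.1  -1.8   6.1] [513.4  93.8  14. ]
16 24 1399 19.801506802291133 [465.81385382  47.02779123  41.55934387] [425.9   6.3  16. ] [506.1  86.2  24. ]
50 60 331 55.57636650998374 [465.77727682  46.04564668  13.90832571] [451.8  32.1  50.1] [479.6  59.8  60. ]
60 80 234 68.41585814636376 [465.88248551  45.86049726   7.82475054] [458.   37.9  60.1] [474.   53.5  74.1]
red 6 [ 523.43737939 -143.32762825   44.86621128] 278.0 244.16666666666666
yel 46 [430.54074236  61.6347992   14.13127646] 429.32608695652175 115.5
```

View pics/c2.png

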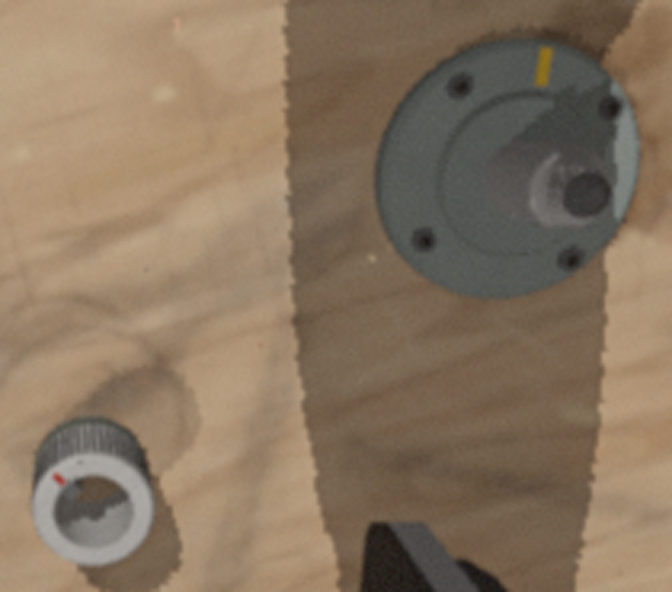

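```bash
python3 - <<'E'
from h import *
p,d,c=load('w1'); W=world(d,c)
o=np.array([465.8,46.0])
r=np.hypot(*(W[...,:2]-o).transpose(2,0,1)); a=np.degrees(np.arctan2(W[...,1]-o[1],W[...,0]-o[0]))%360
for k in range(0,360,12):
    m=(r>9)&(r<13)&(a>=k)&(a<k+12)&(W[...,2]<90)
    z=W[m][:,2]; print(k,m.sum(),(z>53).sum(),z.round()[:8])
cv2.imwrite('pics/c3.png',cv2.resize(p[135:172,420:462],None,fx=14,fy=14,interpolation=cv2.INTER_CUBIC))
plan([455,30,235],1.309)
E
```

```text
0 5 5 [56. 56. 56. 54. 56.]
12 2 2 [55. 56.]
24 1 1 [55.]
36 0 0 []
48 0 0 []
60 0 0 []
72 0 0 []
84 1 1 [56.]
96 4 4 [56. 56. 57. 56.]
108 5 5 [56. 54. 56. 55. 55.]
120 9 9 [57. 57. 58. 57. 56. 57. 56. 55.]
132 41 10 [23. 25. 35. 37. 40. 42. 44. 47.]
144 5 0 [20. 20. 29. 38. 40.]
156 2 0 [20. 20.]
168 0 0 []
180 4 4 [56. 55. 57. 56.]
192 8 8 [54. 56. 56. 56. 57. 57. 57. 56.]
204 11 10 [19. 56. 57. 55. 55. 56. 57. 56.]
216 14 11 [18. 26. 49. 56. 56. 55. 55. 57.]
228 13 10 [24. 31. 56. 51. 55. 57. 57. 57.]
240 13 9 [32. 47. 36. 50. 55. 55. 55. 57.]
252 9 9 [55. 55. 55. 55. 55. 56. 56. 55.]
264 12 11 [32. 54. 54. 55. 56. 58. 58. 55.]
276 9 8 [56. 56. 56. 56. 56. 56. 53. 55.]
288 8 8 [56. 57. 55. 55. 57. 56. 55. 56.]
300 9 9 [55. 56. 57. 57. 57. 55. 55. 56.]
312 7 7 [57. 57. 56. 55. 55. 55. 55.]
324 8 8 [56. 55. 55. 56. 57. 56. 56. 57.]
336 6 6 [55. 57. 57. 57. 56. 57.]
348 7 7 [57. 56. 55. 55. 55. 54. 57.]
slide [148.6 -33.5  16.2] turn [-0.02 -0.01 -0.81]
```

View pics/c3.png

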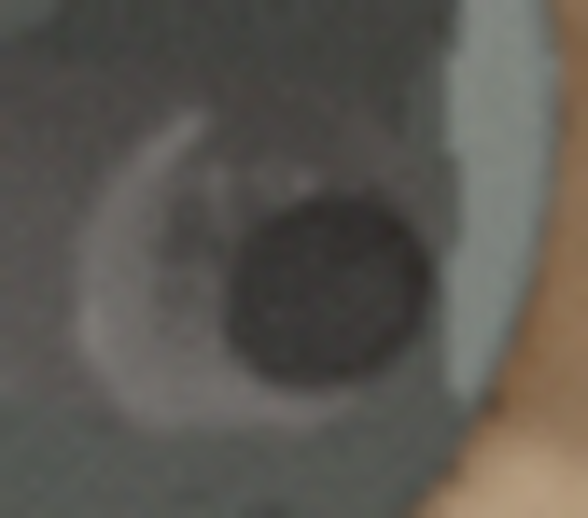

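```bash
python3 - <<'E'
from h import *
p,d,c=load('top0'); W=world(d,c)
print('iron', W[150:210,165:205].reshape(-1,3)[np.argmax(np.where(W[150:210,165:205,2]<400,W[150:210,165:205,2],0))])
plan([530,25,235],1.309)
E
```

```text
iron [609.24949419 109.3748162  131.67989881]
slide [164.2  40.   16.2] turn [-0.02 -0.01 -0.81]
```

>>> play_rows:
  targets:
    - {"slide":[41,10,4],"turn":[0,0,0],"hand":85}
    - {"slide":[41,10,4],"turn":[0,0,0],"hand":85}
    - {"slide":[41,10,4],"turn":[0,0,0],"hand":85}
    - {"slide":[41,10,4],"turn":[0,0,0],"hand":85}
    - {"slide":[0,0,0],"turn":[0,0,0],"hand":85}

```text
clock: 3.95
eef_pos: [530.5, 29.4, 235.2]
tool_rot: [3.141, -0.003, 1.301]
force: [0.3, -0.8, 0.5]
width: 84.9
```

```bash
python3 - <<'E'
from h import *
snap('wrist','w2')
p,d,c=load('w2'); W=world(d,c)
def circ(q):
    from scipy.optimize import least_squares
    return least_squares(lambda a:np.hypot(q[:,0]-a[0],q[:,1]-a[1])-a[2],[*q.mean(0)[:2],30],loss='soft_l1').x
near=np.hypot(W[...,0]-466,W[...,1]-46)<52
for lo,hi in((8,14),(50,60),(64,80)):
    k=near&(W[...,2]>lo)&(W[...,2]<hi); q=W[k]; h=cv2.convexHull(q[:,:2].astype(np.float32))[:,0]
    x=circ(h); print(lo,k.sum(),np.median(q[:,2]),x)
    if lo==50:o=x[:2]
r=np.hypot(*(W[...,:2]-o).transpose(2,0,1)); a=np.degrees(np.arctan2(W[...,1]-o[1],W[...,0]-o[0]))%360
for k in range(90,240,8):
    m=(r>9.5)&(r<13)&(a>=k)&(a<k+8)&(W[...,2]<90)
    z=W[m][:,2]; print(k,m.sum(),(z>53).sum())
v,u=np.where((r<16)&(W[...,2]>50)); v,u=int(v.mean()),int(u.mean());print(u,v)
cv2.imwrite('pics/c4.png',cv2.resize(p[v-45:v+45,u-45:u+45],None,fx=6.5,fy=6.5,interpolation=cv2.INTER_CUBIC))
E
```

```text
8 2346 12.59722238866172 [465.94301416  46.40295     47.61490136]
50 370 55.966060347489105 [465.91214675  46.53466604  13.78182946]
64 226 69.45993688479444 [465.94154923  46.58401388   7.6075472 ]
90 6 6
98 6 6
106 7 7
114 6 6
122 7 7
130 6 6
138 8 2
146 5 0
154 4 0
162 8 0
170 5 0
178 6 0
186 7 3
194 6 6
202 9 9
210 5 5
218 6 6
226 6 6
234 7 7
279 175
```

View pics/c4.png

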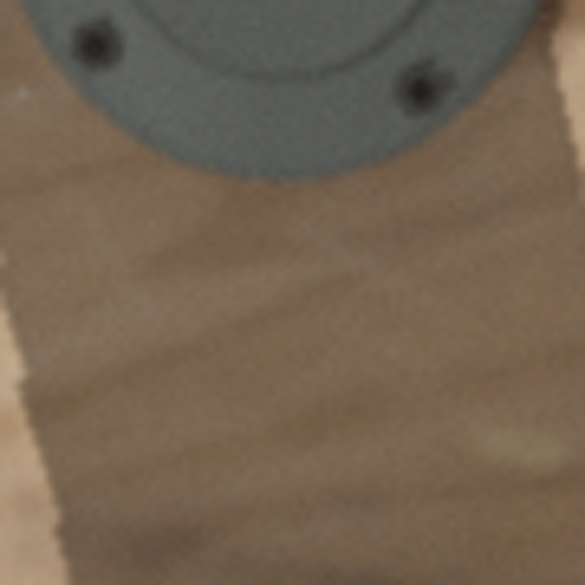

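The shoulder depth shows the keyway from about 141° to 189°, so its centre is near 165°. The spindle axis is at (465.9, 46.4). That crop missed the spindle itself, since invalid depth pixels skewed its centre, but the numbers hold. Next is a closer look at the drum's key from above.

```bash
python3 - <<'E'
from h import *
plan([575,-145,180],1.301)
E
```

```text
slide [-153.4   89.8   55. ] turn [-0.03 -0.01 -0.1 ]
```

>>> play_rows:
  targets:
    - {"slide":[-40,22,10],"turn":[0,0,0],"hand":85}
    - {"slide":[-40,22,15],"turn":[0,0,0],"hand":85}
    - {"slide":[-40,23,15],"turn":[0,0,0],"hand":85}
    - {"slide":[-33,23,15],"turn":[0,0,0],"hand":85}
    - {"slide":[0,0,0],"turn":[0,0,0],"hand":85}

```text
clock: 4.62
eef_pos: [573.4, -152.5, 178.5]
tool_rot: [-3.139, 0.003, 1.288]
force: [-0.8, 1.0, 0.3]
width: 84.7
```

```bash
python3 - <<'E'
from h import *
snap('wrist','w3')
p,d,c=load('w3'); W=world(d,c)
def circ(q):
    from scipy.optimize import least_squares
    return least_squares(lambda a:np.hypot(q[:,0]-a[0],q[:,1]-a[1])-a[2],[*q.mean(0)[:2],30],loss='soft_l1').x
near=(np.hypot(W[...,0]-540,W[...,1]+135)<35)&(d>0)
k=near&(W[...,2]>41.5)&(W[...,2]<47); q=W[k]; h=cv2.convexHull(q[:,:2].astype(np.float32))[:,0]
o=circ(h); print(k.sum(),o)
r=np.hypot(*(W[...,:2]-o[:2]).transpose(2,0,1)); a=np.degrees(np.arctan2(W[...,1]-o[1],W[...,0]-o[0]))%360
m=k&(r<14)&(r>8); print('key px',m.sum(),a[m].mean() if m.any() else 0, np.percentile(a[m],[5,95]))
b,g,rr=[p[...,i].astype(int) for i in range(3)]
m=near&(rr>g+50)&(rr>b+50); print('red',m.sum(),W[m].mean(0),a[m].mean(),r[m].mean())
v,u=np.where(k); v,u=int(np.median(v)),int(np.median(u));print(u,v)
cv2.imwrite('pics/c5.png',cv2.resize(p[max(v-50,0):v+50,u-50:u+50],None,fx=5.5,fy=5.5,interpolation=cv2.INTER_CUBIC))
plan([*o[:2],40],1.301); print(read_state()['eef_pos'])
E
```

```text
1267 [ 539.8635763  -134.83717668   22.46319785]
key px 40 207.7189271930992 [194.86993329 220.33661047]
red 18 [ 523.71454083 -143.47568315   44.51970519] 208.13412373887584 18.326122179514595
286 150
slide [  4.8 -36.2 139.5] turn [-0.12  0.08 -0.51]
[ 573.70177051 -149.27034004  179.3968856 ]
```

View pics/c5.png

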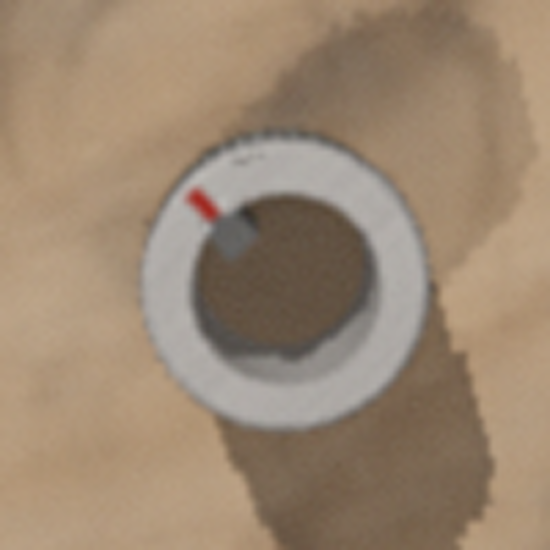

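The key and red mark are at 208° and the drum is at (539.9, −134.9). I'll move over it and then refine.

>>> play_rows:
  targets:
    - {"slide":[4,-18,40],"turn":[0,0,0],"hand":85}
    - {"slide":[1,-18,40],"turn":[0,0,0],"hand":85}
    - {"slide":[0,0,30],"turn":[0,0,0],"hand":85}
    - {"slide":[0,0,0],"turn":[0,0,0],"hand":85}
    - {"slide":[0,0,0],"turn":[0,0,0],"hand":85}

```text
clock: 5.3
eef_pos: [542.8, -131.3, 71.8]
tool_rot: [3.14, -0.001, 1.299]
force: [0.2, 0.8, 0.5]
width: 85.3
```

```bash
python3 - <<'E'
from h import *
print(read_state()['eef_pos'])
plan([539.85,-134.85,12],1.301)
E
```

```text
[ 542.77738168 -131.25378281   71.76425574]
slide [-4.3 -2.  59.8] turn [ 0.12 -0.03 -0.12]
```

>>> play_rows:
  targets:
    - {"slide":[-4,-2,15],"turn":[0,0,0],"hand":85}
    - {"slide":[0,0,20],"turn":[0,0,0],"hand":85}
    - {"slide":[0,0,20],"turn":[0,0,0],"hand":85}
    - {"slide":[0,0,3],"turn":[0,0,0],"hand":85}
    - {"slide":[0,0,0],"turn":[0,0,0],"hand":85}

```text
clock: 5.92
eef_pos: [539.0, -135.2, 12.6]
tool_rot: [3.141, -0.0, 1.298]
force: [0.8, 0.8, -0.4]
width: 85.0
```

```bash
python3 - <<'E'
from h import *
print(read_state()['eef_pos'])
plan([539.85,-134.85,12],1.301)
E
```

```text
[ 538.9902484 -135.1647919   12.5949832]
slide [0.5 0.7 0.6] turn [ 0.02 -0.   -0.15]
```

Close enough, with a 0.7 mm trim. Now close the gripper.

>>> play_rows:
  targets:
    - {"slide":[0.5,0.7,0],"turn":[0,0,0],"hand":60}
    - {"slide":[0,0,0],"turn":[0,0,0],"hand":40}
    - {"slide":[0,0,0],"turn":[0,0,0],"hand":30}
    - {"slide":[0,0,0],"turn":[0,0,0],"hand":30}
    - {"slide":[0,0,0],"turn":[0,0,0],"hand":30}

```text
clock: 6.55
eef_pos: [540.2, -134.8, 13.3]
tool_rot: [3.14, -0.0, 1.298]
force: [-1.6, 0.1, 5.8]
width: 44.6
```

>>> play_rows:
  targets:
    - {"slide":[0,0,0],"turn":[0,0,0],"hand":30}
    - {"slide":[0,0,0],"turn":[0,0,0],"hand":30}
    - {"slide":[0,0,-10],"turn":[0,0,0],"hand":30}
    - {"slide":[0,0,-30],"turn":[0,0,0],"hand":30}
    - {"slide":[0,0,0],"turn":[0,0,0],"hand":30}

```text
clock: 7.18
eef_pos: [541.2, -135.0, 54.2]
tool_rot: [3.138, -0.001, 1.298]
force: [0.1, 1.0, -3.6]
width: 44.1
```

```bash
python3 - <<'E'
from h import *
s=read_state();print(s['eef_pos'],s['width'],s['force'])
plan([465.9,46.4,115],1.298)
snap('wrist','w4')
E
```

```text
[ 541.15615607 -135.0035007    54.17656027] 44.10619112020968 [ 0.10764495  1.00483056 -3.62818623]
slide [ 154.5 -121.1  -61.2] turn [ 0.23 -0.04  0.01]
```

View pics/w4.png

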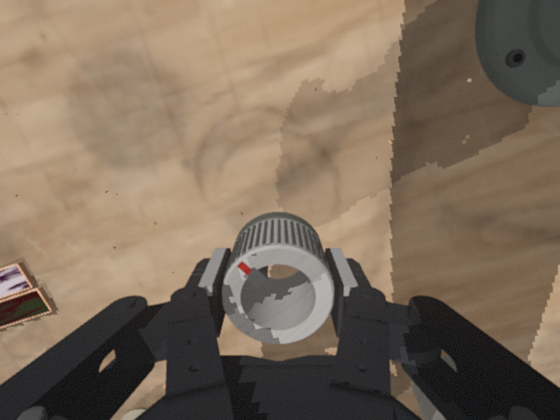

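```bash
cat >> h.py <<'E'
def drumfit(f):
    from scipy.optimize import least_squares
    p,d,c=load(f); W=world(d,c); s=read_state(); T=Rot.from_euler('xyz',s['tool_rot'])
    L=T.inv().apply((W-s['eef_pos']).reshape(-1,3)).reshape(W.shape)
    k=(np.hypot(L[...,0],L[...,1])<30)&(d>0)
    z=L[...,2]
    zz=z[k&(z<-22)&(z>-40)]; h,e=np.histogram(zz,60); t=e[h.argmax()]
    m=k&(abs(z-t)<2)&(abs(L[...,0])<26)
    b,g,r=[p[...,i].astype(int) for i in range(3)]
    m2=m&(abs(L[...,0])<19)   # keep clear of the pads
    q=L[m2]
    print('top z',t,m2.sum())
    hull=cv2.convexHull(q[:,:2].astype(np.float32))[:,0]; hull=hull[abs(hull[:,0])<18.5]
    x=least_squares(lambda a:np.hypot(hull[:,0]-a[0],hull[:,1]-a[1])-23,[0,0],loss='soft_l1').x
    print('centre in tool',x.round(2), 'world',T.apply([*x,t])+s['eef_pos'])
    rm=k&(r>g+50)&(r>b+50)&(abs(z-t)<4); c0=L[rm].mean(0)[:2]-x; w=T.apply([*c0,0]); print('mark',rm.sum(),np.degrees(np.arctan2(w[1],w[0]))%360)
    return x
E
python3 - <<'E'
from h import *
drumfit('w4')
E
```

```text
top z -32.19864554388722 4749
centre in tool [0.1 0.5] world [ 540.61852489 -135.09969448   85.22438524]
mark 93 207.70118763337558
```

>>> play_rows:
  targets:
    - {"slide":[0,0,-40],"turn":[0,0,0],"hand":30}
    - {"slide":[35,-29,-22],"turn":[0,0,0],"hand":30}
    - {"slide":[40,-31,0],"turn":[0,0,0],"hand":30}
    - {"slide":[40,-31,0],"turn":[0,0,0],"hand":30}
    - {"slide":[39,-30,0],"turn":[0,0,0],"hand":30}

```text
clock: 7.85
eef_pos: [463.2, 47.2, 113.6]
tool_rot: [-3.14, 0.0, 1.298]
force: [1.5, -0.3, -3.3]
width: 44.2
```

>>> play_rows:
  targets:
    - {"slide":[0,0,0],"turn":[0,0,10.5],"hand":30}
    - {"slide":[0,0,0],"turn":[0,0,10.5],"hand":30}
    - {"slide":[0,0,0],"turn":[0,0,10.5],"hand":30}
    - {"slide":[0,0,0],"turn":[0,0,10.5],"hand":30}
    - {"slide":[0,0,0],"turn":[0,0,0],"hand":30}

```text
clock: 8.48
eef_pos: [463.9, 46.0, 113.6]
tool_rot: [-3.142, 0.002, 0.568]
force: [-0.4, 0.6, -3.0]
width: 44.6
```

```bash
python3 - <<'E'
from h import *
s=read_state();print(s['eef_pos'],s['tool_rot'],s['width'],s['force'])
snap('wrist','w5'); drumfit('w5')
E
```

```text
[463.86081164  45.96555116 113.64320514] [-3.14158540e+00  1.60214196e-03  5.67689445e-01] 44.619898290026 [-0.42939703  0.57964008 -2.97751522]
top z -31.000019078082055 4727
centre in tool [-0.51 -0.4 ] world [463.36819995  46.10654569 144.76037098]
mark 82 165.91601003165957
```

View pics/w5.png

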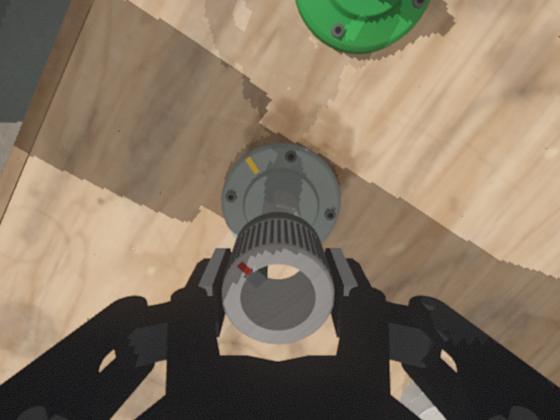

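The drum is held upright with its mark at about 166° and the keyway at about 165°. I'll trim the centring and lower to just above the nose.

```bash
python3 - <<'E'
from h import *
plan([465.9,46.4,95],0.568)
p,d,c=load('w5'); W=world(d,c)
from scipy.optimize import least_squares
near=(np.hypot(W[...,0]-466,W[...,1]-46)<52)&(W[...,2]>9)&(W[...,2]<14); q=W[near]
h=cv2.convexHull(q[:,:2].astype(np.float32))[:,0]; h=h[np.hypot(*(h-[466,46]).T)>46]
print(least_squares(lambda a:np.hypot(h[:,0]-a[0],h[:,1]-a[1])-48,[466,46],loss='soft_l1').x,len(h))
E
```

```text
slide [ 1.8  0.7 18.8] turn [-0.01  0.07  0.07]
[465.85284621  46.45844234] 49
```

>>> play_rows:
  targets:
    - {"slide":[1.8,0.7,5],"turn":[0,0,0],"hand":30}
    - {"slide":[0,0,7],"turn":[0,0,0],"hand":30}
    - {"slide":[0,0,6],"turn":[0,0,0],"hand":30}
    - {"slide":[0,0,0],"turn":[0,0,0],"hand":30}
    - {"slide":[0,0,0],"turn":[0,0,0],"hand":30}

```text
clock: 9.15
eef_pos: [466.4, 46.5, 96.3]
tool_rot: [-3.142, -0.0, 0.566]
force: [-0.4, 0.1, -2.5]
width: 44.7
```

```bash
python3 - <<'E'
from h import *
snap('side','s6'); snap('wrist','w6'); drumfit('w6')
plan([465.9,46.4,95],0.568)
p=load('s6')[0]; cv2.imwrite('pics/c6.png',cv2.resize(p[150:290,240:400],None,fx=4,fy=4,interpolation=cv2.INTER_CUBIC))
E
```

```text
top z -31.001281163739275 4760
centre in tool [-0.31 -0.59] world [465.92991967  46.83336608 127.48310848]
mark 81 166.7756286625021
slide [-0.6 -0.2  1.5] turn [ 0.01 -0.02 -0.13]
```

View pics/c6.png

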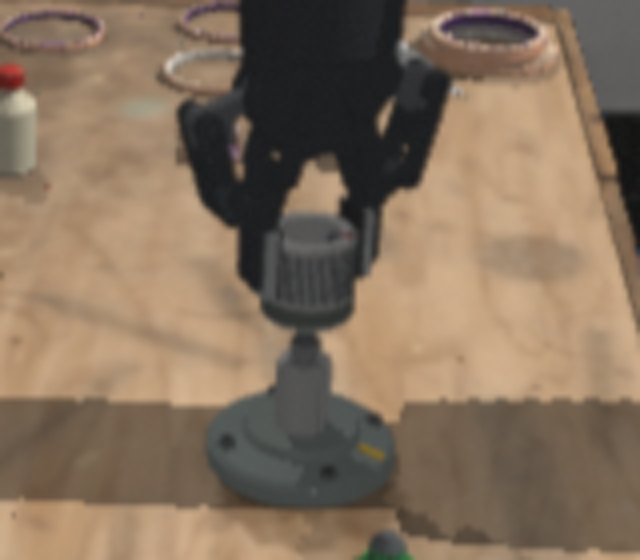

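Drum and spindle line up to within about 0.5 mm. Now I'll descend over the nose.

>>> play_rows:
  targets:
    - {"slide":[-0.3,0,5],"turn":[0,0,0],"hand":30}
    - {"slide":[0,0,6],"turn":[0,0,0],"hand":30}
    - {"slide":[0,0,6],"turn":[0,0,0],"hand":30}
    - {"slide":[0,0,5],"turn":[0,0,0],"hand":30}
    - {"slide":[0,0,0],"turn":[0,0,0],"hand":30}

```text
clock: 9.88
eef_pos: [465.8, 46.3, 73.8]
tool_rot: [-3.141, 0.001, 0.566]
force: [-0.1, -0.0, -1.8]
width: 44.5
```

>>> play_rows:
  targets:
    - {"slide":[0,0,1.5],"turn":[0,0,0],"hand":30}
    - {"slide":[0,0,1.5],"turn":[0,0,0],"hand":30}
    - {"slide":[0,0,1.5],"turn":[0,0,0],"hand":30}
    - {"slide":[0,0,1.5],"turn":[0,0,0],"hand":30}
    - {"slide":[0,0,0],"turn":[0,0,0],"hand":30}

```text
clock: 10.5
eef_pos: [466.0, 46.3, 68.2]
tool_rot: [-3.142, 0.0, 0.566]
force: [0.5, -1.7, -2.9]
width: 44.3
```

>>> play_rows:
  targets:
    - {"slide":[0,0,1.5],"turn":[0,0,0],"hand":30}
    - {"slide":[0,0,1.5],"turn":[0,0,0],"hand":30}
    - {"slide":[0,0,1],"turn":[0,0,0],"hand":30}
    - {"slide":[0,0,1],"turn":[0,0,0],"hand":30}
    - {"slide":[0,0,0],"turn":[0,0,0],"hand":30}

```text
clock: 11.12
eef_pos: [466.1, 46.3, 63.2]
tool_rot: [-3.142, 0.0, 0.566]
force: [0.4, 0.9, -2.3]
width: 44.6
```

>>> play_rows:
  targets:
    - {"slide":[0,0,1],"turn":[0,0,0],"hand":30}
    - {"slide":[0,0,1],"turn":[0,0,0],"hand":30}
    - {"slide":[0,0,1],"turn":[0,0,0],"hand":30}
    - {"slide":[0,0,0.5],"turn":[0,0,0],"hand":30}
    - {"slide":[0,0,0],"turn":[0,0,0],"hand":30}

```text
clock: 11.75
eef_pos: [466.1, 46.3, 59.8]
tool_rot: [-3.142, 0.0, 0.566]
force: [0.3, 0.2, -4.0]
width: 44.6
```

No contact force so far. The key should now be about 2.6 mm above the shoulder, so I'll use fine steps.

>>> play_rows:
  targets:
    - {"slide":[0,0,0.8],"turn":[0,0,0],"hand":30}
    - {"slide":[0,0,0.8],"turn":[0,0,0],"hand":30}
    - {"slide":[0,0,0.4],"turn":[0,0,0],"hand":30}
    - {"slide":[0,0,0],"turn":[0,0,0],"hand":30}

```text
clock: 12.25
eef_pos: [466.1, 46.3, 57.8]
tool_rot: [-3.142, 0.0, 0.566]
force: [0.4, -0.1, -3.3]
width: 44.2
```

>>> play_rows:
  targets:
    - {"slide":[0,0,0.4],"turn":[0,0,0],"hand":30}
    - {"slide":[0,0,0.4],"turn":[0,0,0],"hand":30}
    - {"slide":[0,0,0],"turn":[0,0,0],"hand":30}

```text
clock: 12.62
eef_pos: [466.1, 46.3, 57.0]
tool_rot: [3.142, -0.0, 0.566]
force: [-0.3, 0.4, -2.4]
width: 44.5
```

>>> play_rows:
  targets:
    - {"slide":[0,0,0.4],"turn":[0,0,0],"hand":30}
    - {"slide":[0,0,0.4],"turn":[0,0,0],"hand":30}
    - {"slide":[0,0,0],"turn":[0,0,0],"hand":30}

```text
clock: 13.0
eef_pos: [466.1, 46.3, 56.2]
tool_rot: [3.142, 0.0, 0.566]
force: [0.6, -0.0, -2.9]
width: 44.3
```

>>> play_rows:
  targets:
    - {"slide":[0,0,0.5],"turn":[0,0,0],"hand":30}
    - {"slide":[0,0,0.5],"turn":[0,0,0],"hand":30}
    - {"slide":[0,0,0],"turn":[0,0,0],"hand":30}

```text
clock: 13.38
eef_pos: [466.1, 46.3, 55.2]
tool_rot: [-3.142, 0.0, 0.566]
force: [0.6, -0.9, -2.8]
width: 44.6
```

>>> play_rows:
  targets:
    - {"slide":[0,0,0.5],"turn":[0,0,0],"hand":30}
    - {"slide":[0,0,0.5],"turn":[0,0,0],"hand":30}
    - {"slide":[0,0,0],"turn":[0,0,0],"hand":30}

```text
clock: 13.75
eef_pos: [466.1, 46.3, 54.2]
tool_rot: [-3.142, 0.0, 0.566]
force: [-0.9, 0.4, -2.5]
width: 44.4
```

>>> play_rows:
  targets:
    - {"slide":[0,0,0.5],"turn":[0,0,0],"hand":30}
    - {"slide":[0,0,0.5],"turn":[0,0,0],"hand":30}
    - {"slide":[0,0,0],"turn":[0,0,0],"hand":30}

```text
clock: 14.12
eef_pos: [466.1, 46.3, 53.2]
tool_rot: [-3.142, 0.0, 0.566]
force: [-0.0, 0.7, -2.5]
width: 44.7
```

The TCP is 4 mm below the shoulder stop with no force, so the key has entered the keyway. I'll keep going and watch the force.

>>> play_rows:
  targets:
    - {"slide":[0,0,1],"turn":[0,0,0],"hand":30}
    - {"slide":[0,0,1],"turn":[0,0,0],"hand":30}
    - {"slide":[0,0,1],"turn":[0,0,0],"hand":30}
    - {"slide":[0,0,1],"turn":[0,0,0],"hand":30}

```text
clock: 14.62
eef_pos: [466.1, 46.3, 49.2]
tool_rot: [3.142, -0.0, 0.566]
force: [-0.2, 0.2, -2.4]
width: 44.3
```

>>> play_rows:
  targets:
    - {"slide":[0,0,1],"turn":[0,0,0],"hand":30}
    - {"slide":[0,0,1],"turn":[0,0,0],"hand":30}
    - {"slide":[0,0,1],"turn":[0,0,0],"hand":30}
    - {"slide":[0,0,1],"turn":[0,0,0],"hand":30}
    - {"slide":[0,0,0],"turn":[0,0,0],"hand":30}

```text
clock: 15.25
eef_pos: [466.1, 46.3, 45.2]
tool_rot: [-3.142, 0.0, 0.566]
force: [-0.2, 0.5, -3.2]
width: 44.6
```

```bash
python3 - <<'E'
from h import *
s=read_state();print(s['eef_pos'],s['force'],s['torque'])
snap('wrist','w7'); drumfit('w7')
E
```

```text
[466.06955666  46.29747203  45.15750652] [-0.18202633  0.45813225 -3.173033  ] [0.01135476 0.03144406 0.08196849]
top z -31.003555237115226 4756
centre in tool [-0.28 -0.18] world [465.77573791  46.31269103  76.20543824]
mark 86 165.79167984523923
```

The grip hasn't slipped. The drum top is at 76.2 and home is 64.

>>> play_rows:
  targets:
    - {"slide":[0,0,1.5],"turn":[0,0,0],"hand":30}
    - {"slide":[0,0,1.5],"turn":[0,0,0],"hand":30}
    - {"slide":[0,0,1],"turn":[0,0,0],"hand":30}
    - {"slide":[0,0,1],"turn":[0,0,0],"hand":30}
    - {"slide":[0,0,0],"turn":[0,0,0],"hand":30}

```text
clock: 15.92
eef_pos: [466.1, 46.3, 40.1]
tool_rot: [-3.142, 0.0, 0.566]
force: [0.3, 0.0, -3.3]
width: 44.5
```

>>> play_rows:
  targets:
    - {"slide":[0,0,1],"turn":[0,0,0],"hand":30}
    - {"slide":[0,0,1],"turn":[0,0,0],"hand":30}
    - {"slide":[0,0,1],"turn":[0,0,0],"hand":30}
    - {"slide":[0,0,1],"turn":[0,0,0],"hand":30}
    - {"slide":[0,0,0],"turn":[0,0,0],"hand":30}

```text
clock: 16.55
eef_pos: [466.1, 46.3, 36.1]
tool_rot: [-3.142, 0.0, 0.566]
force: [-0.3, -0.5, -2.3]
width: 44.4
```

>>> play_rows:
  targets:
    - {"slide":[0,0,0.5],"turn":[0,0,0],"hand":30}
    - {"slide":[0,0,0.5],"turn":[0,0,0],"hand":30}
    - {"slide":[0,0,0.4],"turn":[0,0,0],"hand":30}
    - {"slide":[0,0,0],"turn":[0,0,0],"hand":30}

```text
clock: 17.05
eef_pos: [466.1, 46.3, 34.8]
tool_rot: [-3.142, 0.0, 0.566]
force: [0.1, 0.0, -2.5]
width: 44.2
```

>>> play_rows:
  targets:
    - {"slide":[0,0,0.4],"turn":[0,0,0],"hand":30}
    - {"slide":[0,0,0.3],"turn":[0,0,0],"hand":30}
    - {"slide":[0,0,0],"turn":[0,0,0],"hand":30}

```text
clock: 17.42
eef_pos: [466.1, 46.3, 34.1]
tool_rot: [3.142, -0.0, 0.566]
force: [0.3, 0.5, -2.4]
width: 44.7
```

>>> play_rows:
  targets:
    - {"slide":[0,0,0.3],"turn":[0,0,0],"hand":30}
    - {"slide":[0,0,0],"turn":[0,0,0],"hand":30}

```text
clock: 17.68
eef_pos: [466.1, 46.3, 33.8]
tool_rot: [3.142, -0.0, 0.566]
force: [-0.2, 0.6, -3.3]
width: 44.4
```

>>> play_rows:
  targets:
    - {"slide":[0,0,0.3],"turn":[0,0,0],"hand":30}
    - {"slide":[0,0,0],"turn":[0,0,0],"hand":30}

```text
clock: 17.92
eef_pos: [466.1, 46.3, 33.5]
tool_rot: [3.142, -0.0, 0.566]
force: [0.2, 0.6, -2.5]
width: 44.8
```

>>> play_rows:
  targets:
    - {"slide":[0,0,0.3],"turn":[0,0,0],"hand":30}
    - {"slide":[0,0,0],"turn":[0,0,0],"hand":30}

```text
clock: 18.18
eef_pos: [466.1, 46.3, 33.3]
tool_rot: [3.142, -0.0, 0.566]
force: [-0.1, -0.1, -1.0]
width: 44.6
```

>>> play_rows:
  targets:
    - {"slide":[0,0,0],"turn":[0,0,0],"hand":52}
    - {"slide":[0,0,0],"turn":[0,0,0],"hand":60}
    - {"slide":[0,0,0],"turn":[0,0,0],"hand":70}
    - {"slide":[0,0,0],"turn":[0,0,0],"hand":70}
    - {"slide":[0,0,0],"turn":[0,0,0],"hand":70}

```text
clock: 18.8
eef_pos: [466.1, 46.3, 33.2]
tool_rot: [3.142, -0.0, 0.566]
force: [1.2, -0.3, -0.3]
width: 70.0
```

```bash
python3 - <<'E'
from h import *
s=read_state();print(s['eef_pos'],s['force'],s['width'])
snap('wrist','w8'); drumfit('w8')
E
```

```text
[466.14012826  46.29370856  33.2422667 ] [ 1.19231978 -0.30634842 -0.33254727] 69.95690699966549
top z -30.99802257823731 4982
centre in tool [-0.44 -0.44] world [465.53683421  46.42682399  64.23295545]
mark 88 165.9625013974173
```

View pics/w8.png

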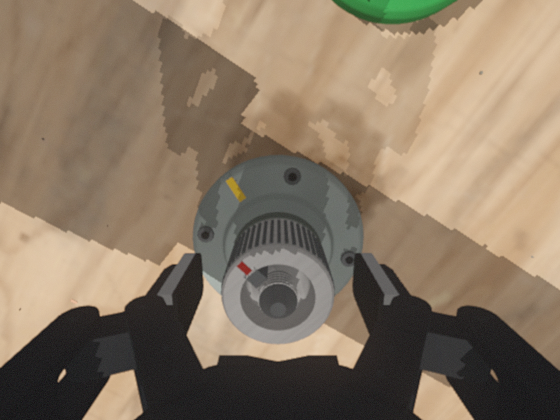

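The drum is released, with its top at z = 64.2 (home is 64), the red mark at (244,268), and the nose centred in the bore. Now I'll retreat straight up and take a final look.

>>> play_rows:
  targets:
    - {"slide":[0,0,-10],"turn":[0,0,0],"hand":80}
    - {"slide":[0,0,-25],"turn":[0,0,0],"hand":80}
    - {"slide":[0,0,-40],"turn":[0,0,0],"hand":80}
    - {"slide":[0,0,-45],"turn":[0,0,0],"hand":80}
    - {"slide":[0,0,0],"turn":[0,0,0],"hand":80}

```text
clock: 19.48
eef_pos: [468.3, 46.6, 156.6]
tool_rot: [3.138, -0.007, 0.565]
force: [0.3, -0.3, -0.3]
width: 80.1
```

>>> play_rows:
  targets:
    - {"slide":[0,0,0],"turn":[0,0,0],"hand":80}
    - {"slide":[0,0,0],"turn":[0,0,0],"hand":80}

```text
clock: 19.73
eef_pos: [465.3, 46.0, 152.4]
tool_rot: [-3.141, 0.002, 0.566]
force: [-1.3, 0.1, 0.6]
width: 80.0
```

```bash
python3 - <<'E'
from h import *
from scipy.optimize import least_squares
p,d,c=snap('wrist','w9'); snap('side','s9'); W=world(d,c)
k=(np.hypot(W[...,0]-466,W[...,1]-46)<30)&(abs(W[...,2]-64)<2.5)&(d>0); q=W[k]
h=cv2.convexHull(q[:,:2].astype(np.float32))[:,0]
print(k.sum(),np.median(q[:,2]),least_squares(lambda a:np.hypot(h[:,0]-a[0],h[:,1]-a[1])-a[2],[466,46,23],loss='soft_l1').x)
A=np.c_[q[:,:2],np.ones(len(q))]; print('tilt',np.linalg.lstsq(A,q[:,2],rcond=None)[0][:2])
p=load('s9')[0]; cv2.imwrite('pics/c9.png',cv2.resize(p[150:290,200:400],None,fx=4,fy=4,interpolation=cv2.INTER_CUBIC))
E
```

```text
1665 64.11045259967285 [465.75194216  46.4276472   22.51117554]
tilt [ 0.00165529 -0.00146789]
```

View pics/c9.png

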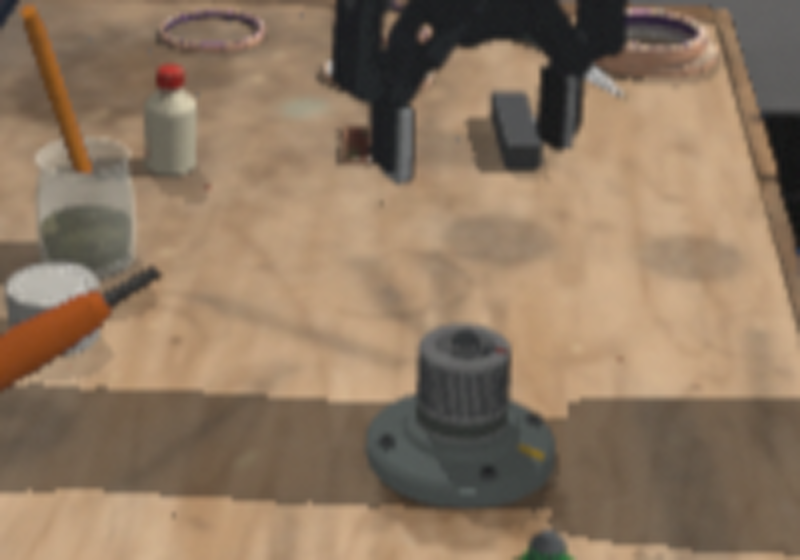

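The side crop shows the drum home on the base at (465,375), the fingers well clear, and the bystanders undisturbed. I'm handing in.

```bash
python3 -c "
from cell import *
print(finish_job())"
```

```text
the job is handed in; nothing more can be done
None
```

The drum is fully home on the grey spindle unit, red mark up, and released. I handed the job in at about 20 s of the 64 s allowed; no verdict was reported.

- **Turning the drum:** I found the keyway in the wrist depth image at about 165° and turned the drum in the air before lowering it. The key went straight in, so no turning search on the shoulder was needed.
- **Forces:** While lowering, the wrist force stayed at about the drum's own weight, around 3 N, with no sign of bearing on the spindle at any step.
- **Last checks:** The drum's top is at 64.1 mm (64 when home). Its centre is within 0.2 mm of the measured spindle axis, its tilt is about 0.002 rad, and the gripper is roughly 88 mm above the drum.
- **Bystanders:** The tin, oil bottle and stone looked undisturbed in the side view, but I did not measure their positions again.
- **Disagreements:** My fits of the drum centre in the gripper varied by up to about 1 mm between pictures. One crop meant to show the keyway missed the spindle, so I relied on the depth numbers instead.

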